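# Swing the bench lamp over the work and hang up the fixings carrier

### The job

Get the woodwork bench ready for marking out: swing the lamp from above the plywood screw carrier to over the middle of the walnut board, then hang the carrier by its hand hole on the free hook of the rail and slide it back along the hook until it is up against the rail. Keep the carrier upright so that no screws spill, and do not disturb the other things on the bench or the brush on the other hook.

Things in the scene. Friction and masses are not known exactly. Their poses are not given: they have to be found in the camera images.
- lamp_arm (a joint): swing angle of the bench lamp's arm about its upright post (rad, -1.4 to 1.4). At 0 the arm points from the post to world -x; it grows as the head swings towards +y: the arm's direction is (-cos q, sin q). Stiff hinge (about 0.25 N m of friction): it stays where it is left, no spring; push it slowly from the side.
- lamp_hinge (a point): lamp's swing axis at the height of the arm's centre line (295 mm). The arm is a level round bar, 16 mm diameter, 300 mm from axis to head, bare from 30 to 280 mm. Hub on the axis 34 mm diameter and tall; a 26 mm thick counterweight ends 75 mm behind it. Post 18 mm, base 140 mm diameter, 24 mm high, fixed.
- lamp_head (a point): centre of the underside of the round lamp head, 300 mm from the swing axis and 243 mm above the bench: a dark metal shade 100 mm in diameter and 32 mm tall, with a 26 mm neck up to 307 mm above the bench.
- board: dark walnut board lying on the bench, fixed between two small wooden stops; 140 (its x) x 200 (its y) x 22 mm high; origin at the centre of its underside.
- carrier: plywood carrier with screws, 0.34 to 0.55 kg, loose. Tray 100 (x) x 130 (y) x 45 mm high; a 12 mm thick centre board stands in its yz plane, 130 mm wide, 165 mm high. Hand hole through it along x: 96 mm wide, 103 to 141 mm above the underside; the bar above it is 24 mm high, 12 mm thick, 130 mm long. Origin: centre of underside, z up.
- handhole (a point): middle of the upper edge of the carrier's hand hole, 141 mm above the carrier's underside, in the middle of the board's thickness; the edge that rests on the hook.
- hook: the free hook: level bar of smooth polished steel (slides easily), 8 mm diameter, standing out from the rail's face along its own -x. Origin on the bar's centre line at the face, 240 mm above the bench. Straight for 95 mm, then turned up; it ends 107 mm from the face, its tip's top 16 mm above the centre line. Foot plate 2 mm thick, 22 mm wide, 36 mm high.
- rail: wooden hook rail, fixed, 18 mm thick, 400 mm long, from 202 to 246 mm above the bench, open beneath between its two end posts (370 mm apart, 18 mm diameter); origin on the bench below the middle of the front face, which looks along its own -x; y along the rail. Hooks 70 to 100 mm either side of the middle.
- brush: bench brush hanging by the eye of its handle on the other, identical hook of the rail; 40 mm wide, 54 mm deep, 165 mm long downwards; origin at the inner top of the eye. Leave it there.
- driver: cordless driver standing on its battery, 210 mm high, up to 190 mm long; leave alone. Origin under the battery's centre.
- glue: white glue bottle, 58 mm diameter, 165 mm high; leave alone. Origin under its centre.
- tape: tape measure 66 x 34 x 60 mm high; leave alone. Origin under its centre.
- square: try square lying flat, 14 mm high: wooden stock 115 mm along its x, steel blade 170 mm along its y near the stock's +x end; leave alone. Origin under the stock's centre.
- pencil: flat carpenter's pencil 180 mm long, 8 mm high; leave alone. Origin under its centre.
- chisel: chisel lying on the bench, 255 mm long, 30 mm high; leave alone. Origin under its middle.
Things that resemble listed ones, but are neither listed nor needed, are in the scene too. Leave any red look-alike of the carrier alone.

How it is judged:
By the outcome, as a careful person would: the job done as asked, in the order asked, and still so for the second after the job is handed in, with the robot touching nothing.
It also fails if it takes over 69 s, if anything falls off the work surface, if the arm or the gripper's body presses on something with over 40 N, if the wrist force passes 120 N, or if a joint passes its speed limit or range.

### The arm

A 6-joint arm with a two-finger parallel gripper is mounted at the origin on the work surface. World frame = base frame: x ahead of the robot, y to its left, z up, the work surface at z = 0. Lengths are in m, angles in rad, forces in N, time in s.
With the tool pointing down it reaches from about 0.25 to 0.85 m from the base axis. Payload 12.5 kg.
Tool frame: the origin (TCP) lies between the finger pads; the fingertips stand 19 mm ahead of it and the grasp point (between the pads) is the TCP; z points along the fingers, y is the line along which they close (so a half turn about z gives the same grasp; the last joint's range is limited). The gripper opens to 93 mm and grips with 3 to 60 N. Pads are 15 mm wide; open, the fingers measure 128 mm over their backs; the gripper's body (75 mm by 188 mm) begins 65 mm behind the grasp point.
Start: joints at [-1.265, 0.351, 1.652, -0, 1.139, -0.085], TCP at [0.21, -0.509, 0.238] pointing down, gripper open.
Joint ranges: [-2.75, 2.75], [-0.79, 2.1], [0.01, 2.65], [-1.57, 4.71], [0.07, 3.14], [-2.87, 2.87]. Speed limits (rad/s): [2.22, 2.22, 2.79, 3.14, 3.14, 3.14].

### API

Orientations are given as a 3x3 rotation matrix whose columns are the frame's x, y, z axes.
In Python, from cell import ctrl gives the robot as it stands.
- The arm moves only by the tool send_rows, never from a script. Its argument "plan" is a list that holds one entry, the list of rows, each a list of 7 numbers: the opening, from 0 (shut) to 1 (fully open), then the shift along the tool's x, y, z in cm, then the turn, a rotation vector about the tool's x, y, z in degrees. In form: [[[fingers, dx, dy, dz, wx, wy, wz], ...]]. A call has exactly 5 rows; each row shifts and turns the commanded pose from where the row before left it, along the tool's axes as they then stand; what a row does not reach is not made up. A row lasts 1/8 s, in which the tool goes at most 62.5 mm and 10.7 degrees, less where a joint would pass 70% of its speed; a pose out of reach is approached as far as the arm can. A call with a gripper value outside its range is refused whole. The fingers move at their own pace and stop on an object; "squeeze" is the grip in N (left out, the last holds). Time passes only in rows, so rows that do not move let the fingers close, or fill a call up. It gives the time, the measured TCP pose, the force, the opening and the grip force at its end, in the units of the state.
- ctrl.state(): the state, without advancing time (a new reading comes with each control period).
- ctrl.get_image(name): name is "scene" or "top" or "wrist"; returns the picture (420x560x3 uint8, red, green, blue); there is no depth.
- ctrl.camera_params(name): a dict with "camera_matrix" (3x3 intrinsics, pixels), "rvec" (rotation vector, rad) and "tvec" (3), from world to camera coordinates, as OpenCV has them; the wrist camera has in their place "hand_eye" (4x4, takes a point from camera to tool coordinates, whose origin is the TCP and whose axes are the flange's). Camera axes: x right, y down, z forward; pixel columns grow to the right and rows downward; lengths in m; the calibration is good to about 2 mm. A picture is of the moment at which its call begins: read the wrist's pose just before it. camera_params takes no time and is no camera call.
- ctrl.finish_job(): hands the job in; it is judged then, once.
The state is a dict: "time": time; "qpos": joint angles; "qvel": joint speeds; "joint_torque": joint torques, N m; "tool_pos": TCP position; "tcp_rot": TCP orientation; "contact_force": force on the tool from outside, world axes, zero at the start; "ft_torque": the same for the moment, N m; "opening": finger opening in m; "grasp_force": force on a finger pad.
Only numpy, scipy, OpenCV 4.12 (cv2) and the standard library are available. Lean on these libraries where they do the work, as an engineer would, in place of code of your own. Each camera call takes 0.05 s, during which the arm holds its last target. There are 200 camera calls.

## Working session

There is one attempt and no reset: what is moved stays moved. The work goes in short steps, Python scripts to look and compute and a tool call to move; the robot and the scene stay as the last step left them, time stands still between calls to the robot, and variables do not carry over. Pictures are saved under pics/ and viewed, at most 10 in all, crops included, and the job is handed in when it is done.

Besides the shell and the picture viewer there is one more tool, called as name(argument=value, ...) on one line, values as JSON. send_rows: Moves the arm, as the interface text tells. Its arguments: {"type":"object","properties":{"plan":{"type":"array"},"squeeze":{"type":"number"}},"required":["plan"]}

```bash
mkdir -p pics; ls
python3 - <<'E'
from cell import ctrl
import cv2,numpy as np
for n in("scene","top"):
    im=ctrl.get_image(n); cv2.imwrite(f"pics/{n}0.png",cv2.resize(im[:,:,::-1],(800,600),interpolation=cv2.INTER_CUBIC))
    p=ctrl.camera_params(n);print(n,p)
    R=cv2.Rodrigues(np.array(p["rvec"]))[0];print(-R.T@np.array(p["tvec"]).ravel())
print(ctrl.camera_params("wrist"));print(ctrl.state())
E
```

```text
pics
scene {'camera_matrix': array([[438.37709248,   0.        , 281.21474912],
       [  0.        , 438.37709248, 213.38003962],
       [  0.        ,   0.        ,   1.        ]]), 'rvec': array([ 2.23077645, -0.13046568,  0.03564277]), 'tvec': array([-0.48329157,  0.15228696,  1.68430021])}
[ 0.37209341 -1.27996569  1.14754676]
top {'camera_matrix': array([[424.55851144,   0.        , 279.49338293],
       [  0.        , 424.55851144, 210.68015374],
       [  0.        ,   0.        ,   1.        ]]), 'rvec': array([ 2.17062213, -2.19260251,  0.09849348]), 'tvec': array([-0.03018575,  0.51203865,  1.40948094])}
[ 0.3919517  -0.02555838  1.44756759]
{'camera_matrix': array([[341.43764804,   0.        , 277.52765104],
       [  0.        , 341.43764804, 210.13476173],
       [  0.        ,   0.        ,   1.        ]]), 'hand_eye': array([[ 2.57147754e-04, -9.66802909e-01, -2.55523127e-01,
         7.01404392e-02],
       [ 9.99999918e-01,  1.68484291e-04,  3.68877097e-04,
        -3.24338596e-04],
       [-3.13579817e-04, -2.55523201e-01,  9.66802873e-01,
        -1.46678002e-01],
[... 217 characters left out ...]
476e-02]), 'qvel': array([-9.82485834e-05, -2.20576437e-03, -2.56379129e-03, -1.34847186e-03,
       -2.43876602e-03,  1.11452584e-03]), 'joint_torque': array([ 1.47450162e-03, -4.98024881e+01, -2.85703808e+01,  7.01216608e-02,
        2.38444068e-02, -3.54526503e-05]), 'tool_pos': array([ 0.20945763, -0.50824739,  0.23715299]), 'tcp_rot': array([[ 9.24613528e-01,  3.80906473e-01, -2.87337739e-04],
       [ 3.80906565e-01, -9.24613007e-01,  9.87882507e-04],
       [ 1.10614631e-04, -1.02285836e-03, -9.99999471e-01]]), 'contact_force': array([ 0.0601976 ,  0.31038388, -0.57077125]), 'ft_torque': array([-0.01377762,  0.02585011, -0.05382917]), 'grasp_force': 0.0, 'opening': 0.0930107724380461}
```

View pics/scene0.png

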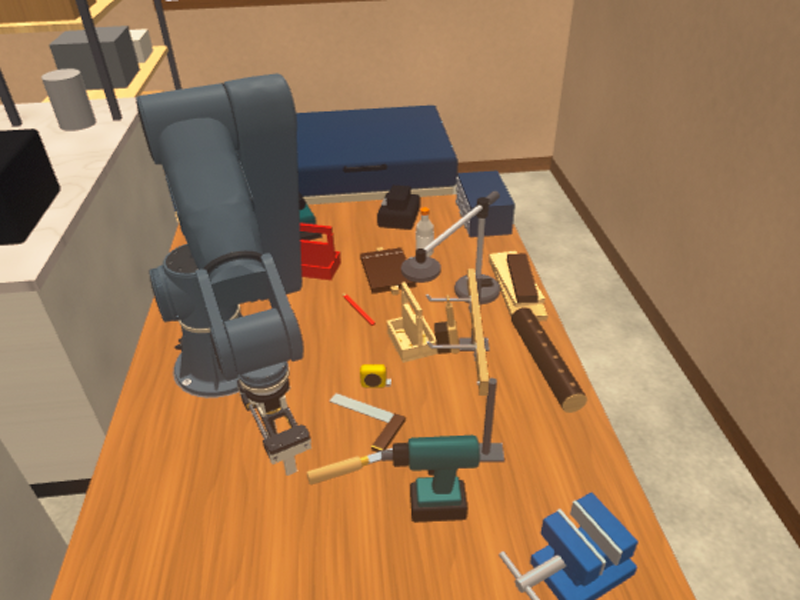

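View pics/top0.png

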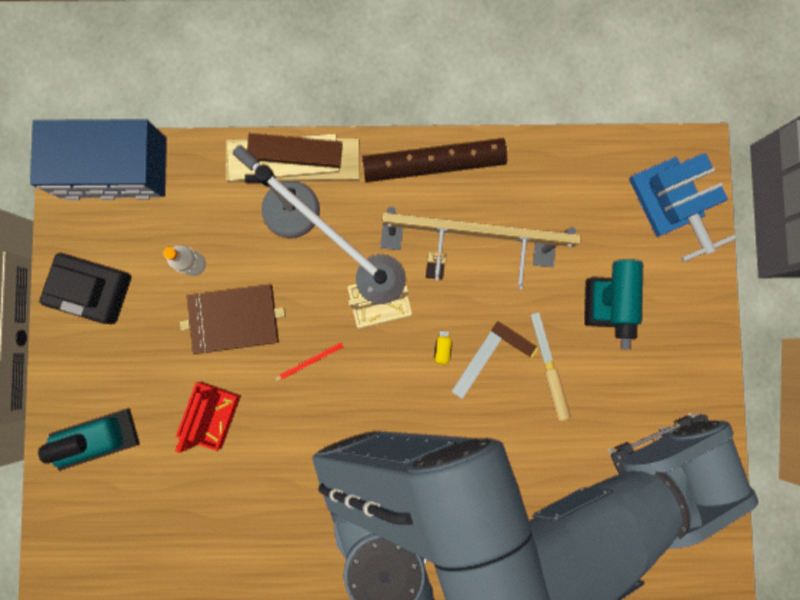

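The scene view shows the lamp head over the carrier (410,330). The brush hangs on the near-left hook (445,325) and the free hook is at (430,298)/(440,345), which I still need to confirm. In the top view: hinge (263,172), lamp head (380,277), carrier (380,303), board (232,318), free hook (522,240–287).

```bash
cat > h.py <<'E'
from cell import ctrl
import cv2,numpy as np
def cam(n):
    p=ctrl.camera_params(n);K=p["camera_matrix"]
    if n=="wrist":
        s=ctrl.state();T=np.eye(4);T[:3,:3]=s["tcp_rot"];T[:3,3]=s["tool_pos"];M=np.linalg.inv(T@p["hand_eye"]);return K,M[:3,:3],M[:3,3]
    return K,cv2.Rodrigues(np.array(p["rvec"]))[0],np.array(p["tvec"]).ravel()
def onz(n,u,v,z,c=None):
    K,R,t=c or cam(n);C=-R.T@t;d=R.T@np.linalg.inv(K)@[u,v,1];return C+d*(z-C[2])/d[2]
def proj(n,P,c=None):
    K,R,t=c or cam(n);q=(R@np.atleast_2d(P).T).T+t;q=q@K.T;return q[:,:2]/q[:,2:]
def crop(n,u0,v0,u1,v1,f,name):
    im=ctrl.get_image(n)[v0:v1,u0:u1,::-1];cv2.imwrite(f"pics/{name}.png",cv2.resize(im,None,fx=f,fy=f,interpolation=cv2.INTER_CUBIC))
E
python3 - <<'E'
from h import *
crop("top",120,95,420,310,2.66,"topc");crop("scene",235,135,375,290,3.8,"scc")
E
```

```text
(no output)
```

View pics/topc.png

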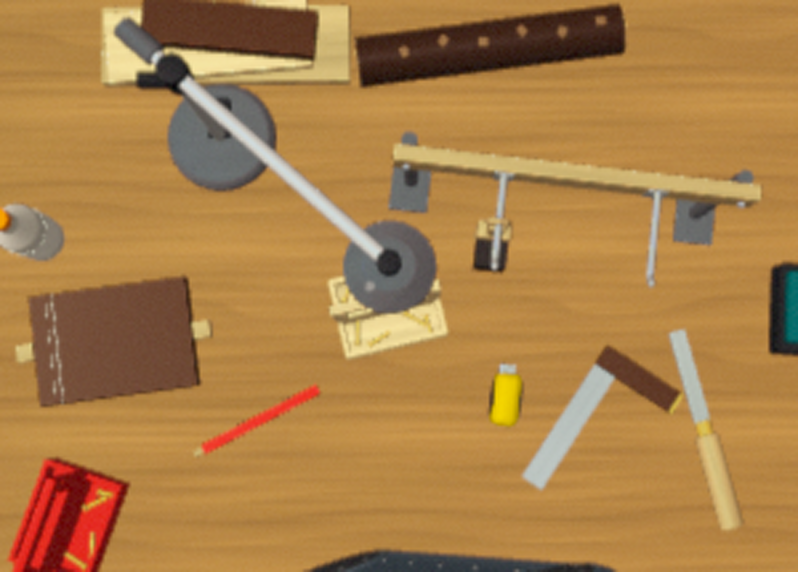

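View pics/scc.png

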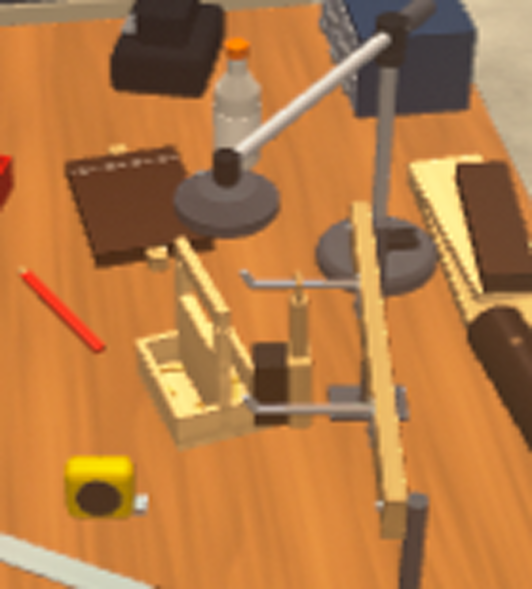

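Top crop: head neck (389,262), bar to hub (172,69), lamp base (222,137). Board corners are (29,298),(186,277),(199,384),(41,406). The tray front rim runs (346,357)–(447,333). The free hook runs (656,192)→(650,283) and the rail's front edge (394,160)–(757,203). Scene crop: the carrier's top bar runs (181,240)–(225,318) and the free hook (372,411)→(250,402).

Run:
```python
from h import *
np.set_printoptions(precision=4,suppress=True)
ct=cam("top");cs=cam("scene")
T=lambda u,v,z:onz("top",120+u/2.66,95+v/2.66,z,ct)
S=lambda u,v,z:onz("scene",235+u/3.8,135+v/3.8,z,cs)
print("head",T(389,262,.307),S(228,155,.307))
print("base",T(222,137,.024)); print("hub .33",T(172,69,.33),"bar pts",T(188,88,.295),T(372,248,.295))
B=[T(*p,.022) for p in((29,298),(186,277),(199,384),(41,406))];print("board",np.mean(B,0),B)
print("tray front",T(346,357,.045),T(447,333,.045),"left back",T(330,281,.045)); print("scene tray rim",S(137,343,.045),S(179,443,.0),S(255,432,0))
print("bar ends scene",S(181,240,.165),S(225,318,.165))
print("hook",T(656,192,.244),T(650,283,.254),S(372,411,.244),S(250,402,.256))
print("brush hook",T(503,175,.244),T(494,268,.254))
print("rail",T(394,160,.246),T(757,203,.246))
for n,p,z in(("glue",(25,230),.08),("tape",(507,400),.05),("driver",(797,264),.05),("pencil",(318,390),.0),("sq",(605,348),.014),("red",(128,485),.045),("log",(358,40),.05)):print(n,T(*p,z))
```

```text
head [0.5347 0.002  0.307 ] [ 0.5404 -0.0038  0.307 ]
base [0.7333 0.2213 0.024 ]
hub .33 [0.7302 0.219  0.33  ] bar pts [0.7204 0.2098 0.295 ] [0.5509 0.0196 0.295 ]
board [0.4733 0.3567 0.022 ] [array([0.5289, 0.4645, 0.022 ]), array([0.5537, 0.2664, 0.022 ]), array([0.4181, 0.249 , 0.022 ]), array([0.3926, 0.4469, 0.022 ])]
tray front [0.4493 0.0626 0.045 ] [ 0.4779 -0.0632  0.045 ] left back [0.5444 0.0821 0.045 ]
scene tray rim [0.4525 0.054  0.045 ] [ 0.4837 -0.0545  0.    ] [ 0.5619 -0.0482  0.    ]
bar ends scene [0.5019 0.0644 0.165 ] [ 0.5293 -0.0652  0.165 ]
hook [ 0.616  -0.2854  0.244 ] [ 0.5162 -0.2742  0.254 ] [ 0.6187 -0.2975  0.244 ] [ 0.5207 -0.2873  0.256 ]
brush hook [ 0.6361 -0.1204  0.244 ] [ 0.5339 -0.1084  0.254 ]
rail [ 0.6532 -0.0028  0.246 ] [ 0.6026 -0.3937  0.246 ]
glue [0.6067 0.451  0.08  ]
tape [ 0.394  -0.1361  0.05  ]
driver [ 0.5595 -0.5011  0.05  ]
pencil [0.4093 0.1014 0.    ]
sq [ 0.4587 -0.2646  0.014 ]
red [0.2948 0.3309 0.045 ]
log [0.8504 0.0453 0.05  ]
```

```bash
cat >> h.py <<'E'
def plan(wps,start=None,f=1.0):
    """wps: (x,y,z,yaw,nrows); tool down. prints rounded rows in calls of 5"""
    s=ctrl.state()
    if start is None:
        R=s["tcp_rot"];start=(*s["tool_pos"],np.arctan2(R[1,0],R[0,0]))
    p=np.array(start[:3],float);a=start[3];p0=p.copy();a0=a;rows=[]
    for x,y,z,yaw,n in wps:
        for k in range(1,n+1):
            t=k/n;tp=p0+(np.array([x,y,z])-p0)*t;ta=a0+(yaw-a0)*t;d=tp-p;c,sn=np.cos(a),np.sin(a)
            r=np.round([100*(c*d[0]+sn*d[1]),100*(sn*d[0]-c*d[1]),-100*d[2]],1);w=round(np.degrees(a-ta),1)
            p=p+np.array([c*r[0]+sn*r[1],sn*r[0]-c*r[1],-r[2]])/100;a-=np.radians(w);rows.append([f,*[float(v)+0. for v in r],0,0,w])
        p0=np.array([x,y,z],float);a0=yaw
    while len(rows)%5:rows.append([f,0,0,0,0,0,0])
    for i in range(0,len(rows),5):print([rows[i:i+5]])
    print("end",p.round(4),round(a,4));return p,a
E
python3 - <<'E'
from h import *
plan([(.23,-.48,.40,.391,4),(.606,.078,.42,.843,16),(.606,.078,.295,.843,5)],f=.65)
E
```

```text
[[[0.65, 0.7, -0.5, -4.1, 0, 0, np.float64(-0.0)], [0.65, 0.8, -0.4, -4.0, 0, 0, np.float64(-0.0)], [0.65, 0.7, -0.5, -4.1, 0, 0, np.float64(-0.0)], [0.65, 0.8, -0.4, -4.1, 0, 0, np.float64(-0.0)], [0.65, 3.5, -2.4, -0.1, 0, 0, np.float64(-1.6)]]]
[[[0.65, 3.5, -2.2, -0.1, 0, 0, np.float64(-1.7)], [0.65, 3.7, -2.1, -0.1, 0, 0, np.float64(-1.6)], [0.65, 3.7, -2.0, -0.2, 0, 0, np.float64(-1.6)], [0.65, 3.7, -2.0, -0.1, 0, 0, np.float64(-1.6)], [0.65, 3.8, -1.8, -0.1, 0, 0, np.float64(-1.6)]]]
[[[0.65, 3.8, -1.7, -0.1, 0, 0, np.float64(-1.6)], [0.65, 3.9, -1.6, -0.2, 0, 0, np.float64(-1.7)], [0.65, 4.0, -1.5, -0.1, 0, 0, np.float64(-1.6)], [0.65, 3.9, -1.3, -0.1, 0, 0, np.float64(-1.6)], [0.65, 4.1, -1.3, -0.1, 0, 0, np.float64(-1.6)]]]
[[[0.65, 4.0, -1.1, -0.2, 0, 0, np.float64(-1.6)], [0.65, 4.1, -1.1, -0.1, 0, 0, np.float64(-1.7)], [0.65, 4.1, -0.9, -0.1, 0, 0, np.float64(-1.6)], [0.65, 4.1, -0.8, -0.1, 0, 0, np.float64(-1.6)], [0.65, 4.2, -0.7, -0.2, 0, 0, np.float64(-1.6)]]]
[[[0.65, 0.0, 0.0, 2.5, 0, 0, np.float64(-0.0)], [0.65, 0.0, 0.0, 2.5, 0, 0, np.float64(-0.0)], [0.65, 0.0, 0.0, 2.5, 0, 0, np.float64(-0.0)], [0.65, 0.0, 0.0, 2.5, 0, 0, np.float64(-0.0)], [0.65, 0.0, 0.0, 2.5, 0, 0, np.float64(-0.0)]]]
end [0.6061 0.0785 0.2954] 0.8428
```

send_rows(plan=[[[0.65,0.7,-0.5,-4.1,0,0,0],[0.65,0.8,-0.4,-4.0,0,0,0],[0.65,0.7,-0.5,-4.1,0,0,0],[0.65,0.8,-0.4,-4.1,0,0,0],[0.65,3.5,-2.4,-0.1,0,0,-1.6]]], squeeze=6)

```text
time: 0.82
tool_pos: [0.2537, -0.4458, 0.4041]
tcp_rot: [[0.914, 0.405, 0.002], [0.405, -0.914, -0.004], [-0.0, 0.004, -1.0]]
contact_force: [0.7, 0.0, -1.1]
opening: 0.0605
grasp_force: 0.0
```

send_rows(plan=[[[0.65,3.5,-2.2,-0.1,0,0,-1.7],[0.65,3.7,-2.1,-0.1,0,0,-1.6],[0.65,3.7,-2.0,-0.2,0,0,-1.6],[0.65,3.7,-2.0,-0.1,0,0,-1.6],[0.65,3.8,-1.8,-0.1,0,0,-1.6]]])

```text
time: 1.45
tool_pos: [0.3715, -0.2694, 0.4076]
tcp_rot: [[0.847, 0.532, -0.0], [0.532, -0.847, 0.0], [0.0, -0.0, -1.0]]
contact_force: [0.2, -0.4, 0.7]
opening: 0.0605
grasp_force: 0.0
```

send_rows(plan=[[[0.65,3.8,-1.7,-0.1,0,0,-1.6],[0.65,3.9,-1.6,-0.2,0,0,-1.7],[0.65,4.0,-1.5,-0.1,0,0,-1.6],[0.65,3.9,-1.3,-0.1,0,0,-1.6],[0.65,4.1,-1.3,-0.1,0,0,-1.6]]])

```text
time: 2.08
tool_pos: [0.4894, -0.095, 0.4136]
tcp_rot: [[0.763, 0.646, -0.0], [0.646, -0.763, -0.0], [-0.0, -0.0, -1.0]]
contact_force: [0.3, -0.5, -0.2]
opening: 0.0605
grasp_force: 0.0
```

send_rows(plan=[[[0.65,4.0,-1.1,-0.2,0,0,-1.6],[0.65,4.1,-1.1,-0.1,0,0,-1.7],[0.65,4.1,-0.9,-0.1,0,0,-1.6],[0.65,4.1,-0.8,-0.1,0,0,-1.6],[0.65,4.2,-0.7,-0.2,0,0,-1.6]]])

```text
time: 2.7
tool_pos: [0.6067, 0.0796, 0.4204]
tcp_rot: [[0.665, 0.747, -0.0], [0.747, -0.665, -0.0], [-0.0, -0.0, -1.0]]
contact_force: [0.3, -0.1, 0.4]
opening: 0.0607
grasp_force: 0.0
```

Run:
```python
from h import *
s=ctrl.state();print(s["time"],s["tool_pos"],s["tcp_rot"],s["qpos"])
print(proj("wrist",[[.732,.22,.295],[.606,.078,.295],[.535,.002,.307]]))
crop("wrist",0,0,560,420,1.4,"w1")
```

```text
2.7 [0.6066927  0.07958766 0.42042451] [[ 6.64646051e-01  7.47158254e-01 -4.13234179e-04]
 [ 7.47158303e-01 -6.64646122e-01 -5.02397439e-05]
 [-3.12191534e-04 -2.75359700e-04 -9.99999913e-01]] [ 5.43824355e-02  3.60716036e-01  1.19856952e+00 -2.77058360e-05
  1.58272245e+00  7.81402188e-01]
[[278.69541821 -58.97458167]
 [278.72309361 210.11642865]
 [275.71223967 329.411312  ]]
```

View pics/w1.png

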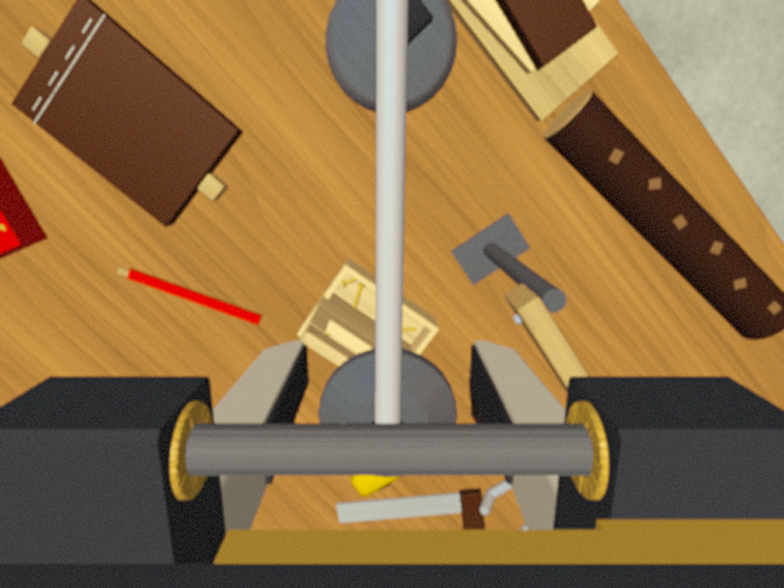

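The wrist view shows the bar centred between the fingers (u≈390 of 784) and parallel to them, as computed. Next: descend, pinch lightly, swing.

send_rows(plan=[[[0.65,0,0,2.5,0,0,0],[0.65,0,0,2.5,0,0,0],[0.65,0,0,2.5,0,0,0],[0.65,0,0,2.5,0,0,0],[0.65,0,0,2.5,0,0,0]]])

```text
time: 3.38
tool_pos: [0.606, 0.0783, 0.2946]
tcp_rot: [[0.665, 0.747, -0.0], [0.747, -0.665, -0.0], [-0.0, -0.0, -1.0]]
contact_force: [-0.0, 0.3, -0.5]
opening: 0.0606
grasp_force: 0.0
```

send_rows(plan=[[[0.1,0,0,0,0,0,0],[0.1,0,0,0,0,0,0],[0.1,0,0,0,0,0,0],[0.1,0,0,0,0,0,0],[0.1,0,0,0,0,0,0]]], squeeze=6)

```text
time: 4.0
tool_pos: [0.6062, 0.0784, 0.296]
tcp_rot: [[0.665, 0.747, 0.0], [0.747, -0.665, 0.0], [0.0, 0.0, -1.0]]
contact_force: [1.5, -0.9, 2.1]
opening: 0.0156
grasp_force: 6.0
```

Run:
```python
from h import *
s=ctrl.state();print(s)
```

```text
{'time': 4.0, 'qpos': array([5.24297441e-02, 4.14166383e-01, 1.41263021e+00, 8.69150592e-05,
       1.31435114e+00, 7.80358311e-01]), 'qvel': array([-0.00289552,  0.00192422,  0.00136236,  0.00066658, -0.00373245,
       -0.0017665 ]), 'joint_torque': array([-7.38257859e-01, -5.56048250e+01, -3.09444094e+01,  1.73432319e-01,
       -1.33124163e-02, -7.52744760e-03]), 'tool_pos': array([0.60616877, 0.07839618, 0.29601249]), 'tcp_rot': array([[ 6.65340988e-01,  7.46539467e-01,  4.39909495e-04],
       [ 7.46539504e-01, -6.65341084e-01,  1.07273925e-04],
       [ 3.72774079e-04,  2.57036077e-04, -9.99999897e-01]]), 'contact_force': array([ 1.4688808 , -0.9065204 ,  2.10105243]), 'ft_torque': array([-0.17587998, -0.12276919,  0.01154322]), 'grasp_force': 6.029041260480881, 'opening': 0.015600869912979608}
```

send_rows(plan=[[[0.1,0.04,-1.25,0,0,0,3.8],[0.1,0.04,-1.25,0,0,0,3.8],[0.1,0.04,-1.25,0,0,0,3.8],[0.1,0.04,-1.25,0,0,0,3.8],[0.1,0.04,-1.25,0,0,0,3.8]]])

```text
time: 4.62
tool_pos: [0.567, 0.127, 0.296]
tcp_rot: [[0.873, 0.487, 0.001], [0.487, -0.873, -0.0], [0.001, 0.001, -1.0]]
contact_force: [1.4, -0.3, 1.0]
opening: 0.0158
grasp_force: 6.1
```

send_rows(plan=[[[0.1,0.04,-1.25,0,0,0,3.8],[0.1,0.04,-1.25,0,0,0,3.8],[0.1,0.04,-1.25,0,0,0,3.8],[0.1,0.04,-1.25,0,0,0,3.8],[0.1,0.04,-1.25,0,0,0,3.8]]])

```text
time: 5.25
tool_pos: [0.5451, 0.1854, 0.2959]
tcp_rot: [[0.984, 0.177, -0.002], [0.177, -0.984, -0.001], [-0.002, 0.001, -1.0]]
contact_force: [-4.8, -1.5, 3.5]
opening: 0.0155
grasp_force: 6.0
```

send_rows(plan=[[[0.1,0.04,-1.25,0,0,0,3.8],[0.1,0.04,-1.25,0,0,0,3.8],[0.1,0.04,-1.25,0,0,0,3.8],[0.1,0.04,-1.25,0,0,0,3.8],[0.1,0.04,-1.25,0,0,0,3.8]]])

```text
time: 5.88
tool_pos: [0.5436, 0.248, 0.2956]
tcp_rot: [[0.988, -0.153, -0.003], [-0.153, -0.988, -0.0], [-0.003, 0.001, -1.0]]
contact_force: [-7.5, -1.0, 4.3]
opening: 0.0158
grasp_force: 6.0
```

send_rows(plan=[[[0.1,0.04,-1.25,0,0,0,3.8],[0.1,0.04,-1.25,0,0,0,3.8],[0.1,0.04,-1.25,0,0,0,3.8],[0.1,0.04,-1.25,0,0,0,3.8],[0.1,0,0,0,0,0,0]]])

```text
time: 6.5
tool_pos: [0.5579, 0.297, 0.2954]
tcp_rot: [[0.914, -0.405, -0.003], [-0.405, -0.914, 0.001], [-0.003, -0.0, -1.0]]
contact_force: [-6.6, 3.2, 1.2]
opening: 0.016
grasp_force: 6.0
```

Run:
```python
from h import *
s=ctrl.state();d=s["tool_pos"]-[.732,.22,0];print(s["qpos"],s["contact_force"],np.hypot(*d[:2]),np.arctan2(d[1],-d[0]))
crop("top",90,95,390,320,2.6,"t2")
```

```text
[4.14623426e-01 4.56226872e-01 1.35109358e+00 2.16283900e-03
 1.33609199e+00 2.40188767e+00] [-6.60334785  3.18403686  1.15563337] 0.19032392275964513 0.41632429477806954
```

View pics/t2.png

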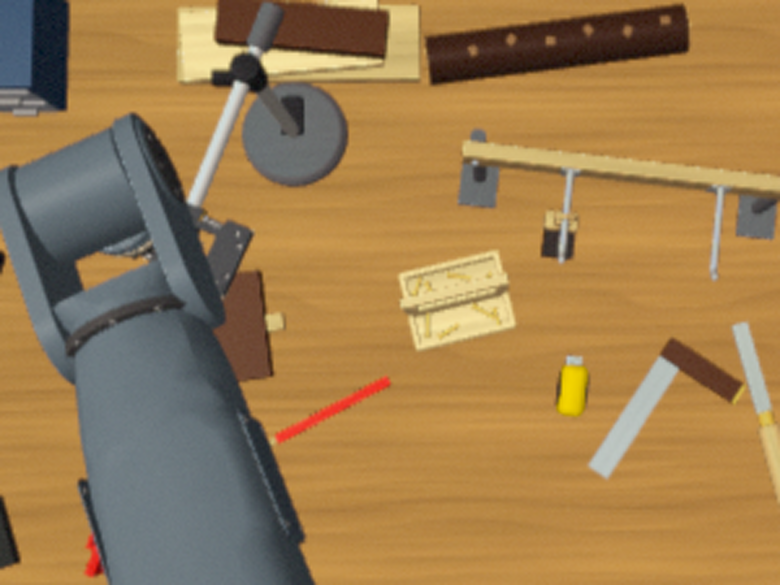

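The top view shows the lamp arm swung nearly over the board. The carrier is now clear, with tray corners at (399,272),(496,251),(514,327),(418,350) and the bar from (401,304) to (508,283). A small remaining swing is needed, then I release and rise.

send_rows(plan=[[[0.1,0.03,-0.7,0,0,0,2.1],[0.1,0.03,-0.65,0,0,0,2.0],[0.1,0,0,0,0,0,0],[0.1,0,0,0,0,0,0],[0.1,0,0,0,0,0,0]]])

```text
time: 7.18
tool_pos: [0.5639, 0.3085, 0.2954]
tcp_rot: [[0.883, -0.469, -0.003], [-0.469, -0.883, 0.001], [-0.003, 0.0, -1.0]]
contact_force: [-7.0, 3.8, 0.8]
opening: 0.0161
grasp_force: 6.0
```

Run:
```python
from h import *
np.set_printoptions(precision=4,suppress=True)
s=ctrl.state();d=s["tool_pos"]-[.732,.22,0];print(np.hypot(*d[:2]),np.arctan2(d[1],-d[0]),s["contact_force"])
ct=cam("top");T=lambda u,v,z:onz("top",90+u/2.6,95+v/2.6,z,ct)
Q=[T(*p,.045) for p in((399,272),(496,251),(514,327),(418,350))];print(np.mean(Q,0),Q)
b=[T(401,304,.165),T(508,283,.165)];print(np.mean(b,0),b)
print("hook",T(719,190,.244),T(714,275,.254))
```

```text
0.18996180177322428 0.48483086852911084 [-6.9832  3.7539  0.8403]
[0.5113 0.0106 0.045 ] [array([0.5478, 0.0841, 0.045 ]), array([ 0.5736, -0.0401,  0.045 ]), array([ 0.476, -0.062,  0.045]), array([0.4479, 0.0603, 0.045 ])]
[0.5086 0.01   0.165 ] [array([0.4969, 0.0725, 0.165 ]), array([ 0.5203, -0.0525,  0.165 ])]
hook [ 0.6134 -0.2851  0.244 ] [ 0.518  -0.2749  0.254 ]
```

send_rows(plan=[[[0.6,0,0,0,0,0,0],[0.6,0,0,0,0,0,0],[0.6,0,0,0,0,0,0],[0.6,0,0,-2.5,0,0,0],[0.6,0,0,-4,0,0,0]]])

```text
time: 7.8
tool_pos: [0.5649, 0.3072, 0.3603]
tcp_rot: [[0.883, -0.47, -0.002], [-0.47, -0.883, -0.001], [-0.001, 0.002, -1.0]]
contact_force: [0.6, 0.2, 0.1]
opening: 0.055
grasp_force: 0.0
```

send_rows(plan=[[[0.6,0,0,-4,0,0,0],[0.6,0,0,0,0,0,-9],[0.6,0,0,0,0,0,-9],[0.6,0,0,0,0,0,-9],[0.6,0,0,0,0,0,-8]]])

```text
time: 8.43
tool_pos: [0.5652, 0.3074, 0.4006]
tcp_rot: [[0.992, 0.126, 0.0], [0.126, -0.992, -0.0], [0.0, 0.0, -1.0]]
contact_force: [-0.4, 0.0, 0.8]
opening: 0.0558
grasp_force: 0.0
```

Run:
```python
from h import *
plan([(.510,.010,.33,1.78,14)],f=.6)
```

```text
[[[0.6, -0.7, 2.1, 0.5, 0, 0, np.float64(-6.8)], [0.6, -0.9, 1.9, 0.5, 0, 0, np.float64(-6.7)], [0.6, -1.1, 1.9, 0.5, 0, 0, np.float64(-6.8)], [0.6, -1.3, 1.7, 0.5, 0, 0, np.float64(-6.8)], [0.6, -1.5, 1.5, 0.5, 0, 0, np.float64(-6.7)]]]
[[[0.6, -1.7, 1.4, 0.5, 0, 0, np.float64(-6.8)], [0.6, -1.9, 1.1, 0.5, 0, 0, np.float64(-6.8)], [0.6, -1.9, 0.9, 0.5, 0, 0, np.float64(-6.7)], [0.6, -2.1, 0.7, 0.5, 0, 0, np.float64(-6.8)], [0.6, -2.1, 0.4, 0.5, 0, 0, np.float64(-6.8)]]]
[[[0.6, -2.1, 0.2, 0.6, 0, 0, np.float64(-6.7)], [0.6, -2.2, -0.1, 0.5, 0, 0, np.float64(-6.8)], [0.6, -2.1, -0.4, 0.5, 0, 0, np.float64(-6.8)], [0.6, -2.1, -0.6, 0.5, 0, 0, np.float64(-6.7)], [0.6, 0, 0, 0, 0, 0, 0]]]
end [0.5095 0.01   0.3296] 1.7795
```

send_rows(plan=[[[0.6,-0.7,2.1,0.5,0,0,-6.8],[0.6,-0.9,1.9,0.5,0,0,-6.7],[0.6,-1.1,1.9,0.5,0,0,-6.8],[0.6,-1.3,1.7,0.5,0,0,-6.8],[0.6,-1.5,1.5,0.5,0,0,-6.7]]])

```text
time: 9.05
tool_pos: [0.5451, 0.2008, 0.3756]
tcp_rot: [[0.755, 0.656, 0.0], [0.656, -0.755, -0.0], [0.0, 0.0, -1.0]]
contact_force: [0.3, 0.6, -0.9]
opening: 0.0556
grasp_force: 0.0
```

send_rows(plan=[[[0.6,-1.7,1.4,0.5,0,0,-6.8],[0.6,-1.9,1.1,0.5,0,0,-6.8],[0.6,-1.9,0.9,0.5,0,0,-6.7],[0.6,-2.1,0.7,0.5,0,0,-6.8],[0.6,-2.1,0.4,0.5,0,0,-6.8]]])

```text
time: 9.68
tool_pos: [0.5246, 0.0943, 0.3506]
tcp_rot: [[0.26, 0.965, 0.0], [0.965, -0.26, -0.0], [0.0, 0.0, -1.0]]
contact_force: [0.0, 0.2, -0.1]
opening: 0.0557
grasp_force: 0.0
```

send_rows(plan=[[[0.6,-2.1,0.2,0.6,0,0,-6.7],[0.6,-2.2,-0.1,0.5,0,0,-6.8],[0.6,-2.1,-0.4,0.5,0,0,-6.8],[0.6,-2.1,-0.6,0.5,0,0,-6.7],[0.6,0,0,0,0,0,0]]])

```text
time: 10.3
tool_pos: [0.5078, 0.0095, 0.3296]
tcp_rot: [[-0.2, 0.98, -0.0], [0.98, 0.2, -0.0], [-0.0, -0.0, -1.0]]
contact_force: [1.4, -0.2, -0.1]
opening: 0.0558
grasp_force: 0.0
```

Run:
```python
from h import *
np.set_printoptions(precision=4,suppress=True)
s=ctrl.state();print(s["time"],s["tool_pos"],s["qpos"])
c=cam("wrist");im=ctrl.get_image("wrist");cv2.imwrite("pics/w3.png",cv2.resize(im[:,:,::-1],None,fx=1.4,fy=1.4))
a=np.array([np.cos(.21),np.sin(.21),0]);b=np.array([-a[1],a[0],0]);o=np.array([.51,.01,.165])
print(1.4*proj("wrist",[o+b*.065,o-b*.065,o],c)); np.savez("c3.npz",K=c[0],R=c[1],t=c[2])
tp=onz;t=ctrl.get_image("top")[95:320,60:360,::-1];cv2.imwrite("pics/t3.png",cv2.resize(t,None,fx=2.6,fy=2.6,interpolation=cv2.INTER_CUBIC))
```

```text
10.3 [0.5078 0.0095 0.3296] [-0.0729  0.1904  1.6336 -0.0001  1.3179 -0.2745]
[[392.0751 177.2225]
 [393.2123 367.7931]
 [392.6733 277.4754]]
```

View pics/w3.png

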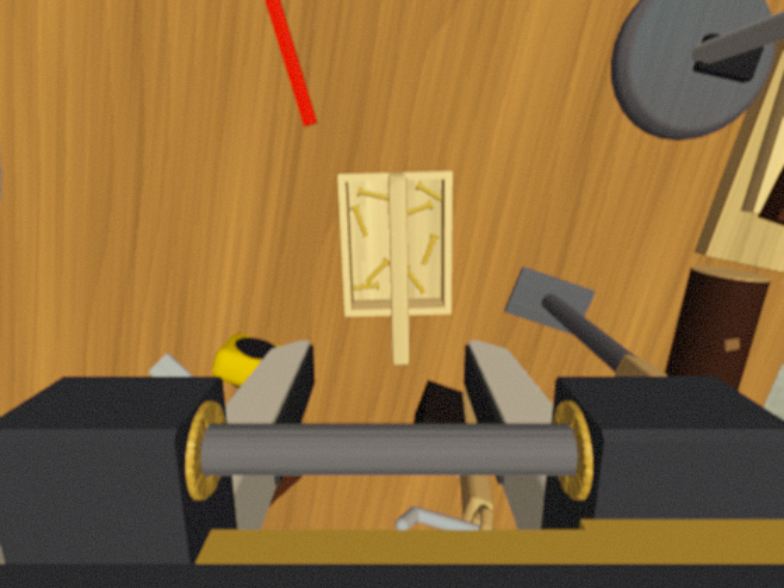

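View pics/t3.png

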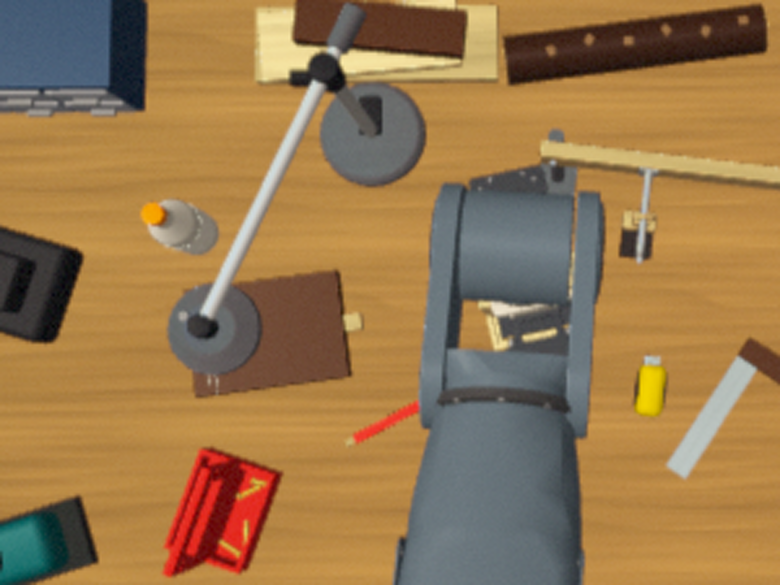

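The wrist view shows the bar's ends at (398,174) and (401,364), central and parallel to the fingers. The top view shows the lamp neck at (202,326) and the hub at (325,72).

Run:
```python
from h import *
np.set_printoptions(precision=4,suppress=True)
z=np.load("c3.npz");c=(z["K"],z["R"],z["t"])
b=[onz("wrist",u/1.4,v/1.4,.165,c) for u,v in((398.5,174),(401,364))];d=b[0]-b[1];print(b,np.mean(b,0),np.arctan2(d[1],d[0]),np.linalg.norm(d))
q=[onz("wrist",u/1.4,v/1.4,.045,c) for u,v in((339,174),(452,171),(451,316),(347,318))];print(q,np.mean(q,0))
print("hook tip",onz("wrist",404/1.4,516/1.4,.254,c))
h=onz("top",60+202/2.6,95+326/2.6,.307);print("lamp",h,"hub",onz("top",60+325/2.6,95+72/2.6,.33))
print("board",[onz("top",60+u/2.6,95+v/2.6,.022) for u,v in((339,271),(352,376),(194,397))])
```

```text
[array([0.5   , 0.0763, 0.165 ]), array([ 0.5283, -0.0497,  0.165 ])] [0.5142 0.0133 0.165 ] 1.7916569625903518 0.12912962697279218
[array([0.4517, 0.0649, 0.045 ]), array([0.5479, 0.0872, 0.045 ]), array([ 0.578, -0.042,  0.045]), array([ 0.4821, -0.0637,  0.045 ])] [0.5149 0.0116 0.045 ]
hook tip [ 0.5384 -0.1003  0.254 ]
lamp [0.4653 0.3477 0.307 ] hub [0.7253 0.218  0.33  ]
board [array([0.5534, 0.2648, 0.022 ]), array([0.4173, 0.2471, 0.022 ]), array([0.3924, 0.4496, 0.022 ])]
```

Run:
```python
from h import *
np.set_printoptions(precision=4,suppress=True)
ct=cam("top");T=lambda u,v,z:onz("top",60+u/2.6,95+v/2.6,z,ct)
for z in(.243,.26):print(T(214,328,z))
a,b=T(311,100,.295),T(212,306,.295);print(a,b,np.arctan2(b[1]-a[1],a[0]-b[0]))
# bar mid-edge detection: bright light-grey pixels, low saturation, in top and scene
for n in("top","scene"):
    im=ctrl.get_image(n);c=cam(n);hsv=cv2.cvtColor(im,cv2.COLOR_RGB2HSV)
    m=((hsv[...,1]<40)&(hsv[...,2]>130)).astype(np.uint8)
    H=np.array([.732,.22,.295])
    best=[]
    for q in np.arange(.38,.6,.005):
        P=[H+r*np.array([-np.cos(q),np.sin(q),0]) for r in np.linspace(.06,.23,60)]
        uv=proj(n,P,c);best.append((cv2.remap(m.astype(np.float32)*1.0,uv[:,0].astype(np.float32),uv[:,1].astype(np.float32),1).sum(),round(q,3)))
    print(n,[x for x in best if x[0]>.8*max(best)[0]])
# dark shade blob in scene
im=ctrl.get_image("scene");c=cam("scene");print("expect head scene",proj("scene",[[.4666,.36,.243],[.4666,.36,.275],[.473,.357,.022]],c))
crop("scene",220,110,360,215,5.6,"s4")
```

```text
[0.4671 0.3555 0.243 ]
[0.4661 0.3501 0.26  ]
[0.7055 0.2402 0.295 ] [0.4869 0.3415 0.295 ] 0.4339299998632585
top [(np.float32(48.092773), np.float64(0.455)), (np.float32(53.21875), np.float64(0.46)), (np.float32(55.80664), np.float64(0.465)), (np.float32(57.339844), np.float64(0.47)), (np.float32(58.43164), np.float64(0.475)), (np.float32(59.00879), np.float64(0.48)), (np.float32(59.41992), np.float64(0.485)), (np.float32(59.723633), np.float64(0.49)), (np.float32(59.976562), np.float64(0.495)), (np.float32(59.904297), np.float64(0.5)), (np.float32(58.066406), np.float64(0.505)), (np.float32(54.80371), np.float64(0.51)), (np.float32(50.033203), np.float64(0.515))]
scene [(np.float32(5.3398438), np.float64(0.515)), (np.float32(5.8339844), np.float64(0.52)), (np.float32(6.1464844), np.float64(0.525)), (np.float32(6.2197266), np.float64(0.53)), (np.float32(6.203125), np.float64(0.535)), (np.float32(5.913086), np.float64(0.54)), (np.float32(5.6328125), np.float64(0.545)), (np.float32(5.1835938), np.float64(0.55))]
expect head scene [[266.3379 143.006 ]
 [266.0227 136.2141]
 [269.808  186.4972]]
```

View pics/s4.png

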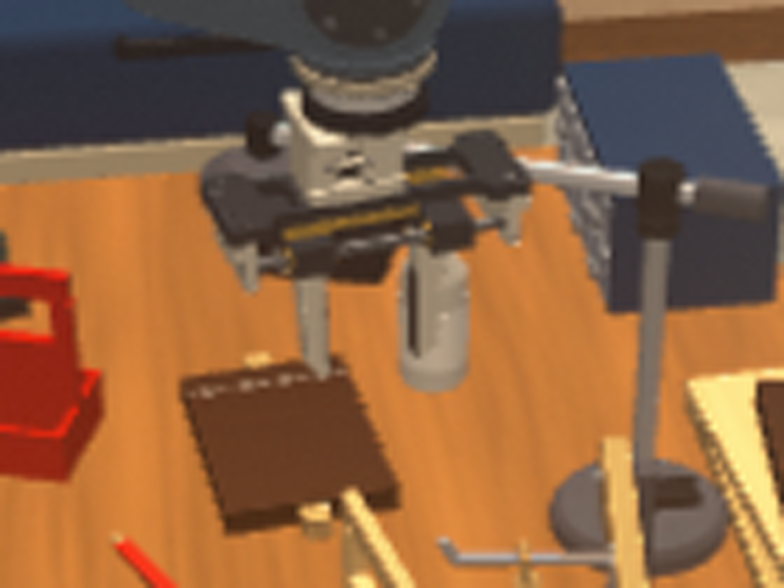

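The scene view is mostly blocked by the gripper, but the neck (259,130) is over the board area as predicted (q≈0.485). Next: grasp the carrier.

Run:
```python
from h import *
print(ctrl.state()["tool_pos"])
plan([(.5145,.0125,.30,1.79,1),(.5145,.0125,.162,1.79,4)],f=.6)
```

```text
[0.50821287 0.01097802 0.32981177]
[[[0.6, 0.0, 0.6, 3.0, 0, 0, np.float64(-0.9)], [0.6, 0.0, 0.0, 3.4, 0, 0, np.float64(0.0)], [0.6, 0.0, 0.0, 3.5, 0, 0, np.float64(0.0)], [0.6, 0.0, 0.0, 3.4, 0, 0, np.float64(0.0)], [0.6, 0.0, 0.0, 3.5, 0, 0, np.float64(0.0)]]]
end [0.5141 0.0122 0.1618] 1.7903
```

send_rows(plan=[[[0.6,0,0.6,3.0,0,0,-0.9],[0.6,0,0,3.4,0,0,0],[0.6,0,0,3.5,0,0,0],[0.6,0,0,3.4,0,0,0],[0.6,0,0,3.5,0,0,0]]])

```text
time: 11.22
tool_pos: [0.5141, 0.0121, 0.1607]
tcp_rot: [[-0.218, 0.976, 0.001], [0.976, 0.218, -0.0], [-0.0, 0.001, -1.0]]
contact_force: [-0.4, 0.4, 0.4]
opening: 0.0555
grasp_force: 0.0
```

send_rows(plan=[[[0.3,0,0,0,0,0,0],[0.3,0,0,0,0,0,0],[0.05,0,0,0,0,0,0],[0.05,0,0,0,0,0,0],[0.05,0,0,0,0,0,0]]], squeeze=35)

```text
time: 11.85
tool_pos: [0.5142, 0.0116, 0.1621]
tcp_rot: [[-0.218, 0.976, 0.001], [0.976, 0.218, -0.0], [-0.0, 0.001, -1.0]]
contact_force: [0.7, -1.2, 0.4]
opening: 0.0119
grasp_force: 35.0
```

Run:
```python
from h import *
s=ctrl.state();print(s["tool_pos"],s["contact_force"],s["ft_torque"],s["opening"],s["grasp_force"])
```

```text
[0.51417196 0.01161165 0.16212785] [ 0.65488975 -1.18421368  0.42452983] [-0.42835717 -0.11740453  0.02387839] 0.011917049882588245 34.99526560306549
```

Run:
```python
from h import *
plan([(.514,.0116,.172,1.79,1),(.505,.01,.25,1.79,4),(.43,-.03,.33,1.72,5),(.43,-.33,.34,1.45,15)],f=.05)
```

```text
[[[0.05, 0.0, 0.0, -1.0, 0, 0, np.float64(0.0)], [0.05, 0.0, -0.2, -1.9, 0, 0, np.float64(0.0)], [0.05, 0.0, -0.3, -2.0, 0, 0, np.float64(0.0)], [0.05, 0.0, -0.2, -1.9, 0, 0, np.float64(0.0)], [0.05, 0.0, -0.2, -2.0, 0, 0, np.float64(0.0)]]]
[[[0.05, -0.4, -1.7, -1.6, 0, 0, np.float64(0.8)], [0.05, -0.5, -1.6, -1.6, 0, 0, np.float64(0.8)], [0.05, -0.5, -1.6, -1.6, 0, 0, np.float64(0.8)], [0.05, -0.5, -1.6, -1.6, 0, 0, np.float64(0.8)], [0.05, -0.6, -1.7, -1.6, 0, 0, np.float64(0.8)]]]
[[[0.05, -1.9, -0.3, -0.1, 0, 0, np.float64(1.1)], [0.05, -2.0, -0.2, 0.0, 0, 0, np.float64(1.0)], [0.05, -2.0, -0.2, -0.1, 0, 0, np.float64(1.0)], [0.05, -2.0, -0.2, -0.1, 0, 0, np.float64(1.1)], [0.05, -2.0, -0.2, 0.0, 0, 0, np.float64(1.0)]]]
[[[0.05, -2.0, -0.1, -0.1, 0, 0, np.float64(1.0)], [0.05, -2.0, -0.1, -0.1, 0, 0, np.float64(1.1)], [0.05, -2.0, 0.0, 0.0, 0, 0, np.float64(1.0)], [0.05, -2.0, 0.0, -0.1, 0, 0, np.float64(1.0)], [0.05, -2.0, 0.0, -0.1, 0, 0, np.float64(1.1)]]]
[[[0.05, -2.0, 0.0, 0.0, 0, 0, np.float64(1.0)], [0.05, -2.0, 0.1, -0.1, 0, 0, np.float64(1.0)], [0.05, -2.0, 0.2, -0.1, 0, 0, np.float64(1.1)], [0.05, -2.0, 0.1, 0.0, 0, 0, np.float64(1.0)], [0.05, -2.0, 0.3, -0.1, 0, 0, np.float64(1.0)]]]
end [ 0.4304 -0.3305  0.3401] 1.4502
```

send_rows(plan=[[[0.05,0,0,-1.0,0,0,0],[0.05,0,-0.2,-1.9,0,0,0],[0.05,0,-0.3,-2.0,0,0,0],[0.05,0,-0.2,-1.9,0,0,0],[0.05,0,-0.2,-2.0,0,0,0]]])

```text
time: 12.48
tool_pos: [0.5046, 0.0097, 0.2503]
tcp_rot: [[-0.218, 0.976, -0.001], [0.976, 0.218, 0.0], [0.0, -0.001, -1.0]]
contact_force: [-0.5, -0.9, -4.2]
opening: 0.0118
grasp_force: 35.0
```

send_rows(plan=[[[0.05,-0.4,-1.7,-1.6,0,0,0.8],[0.05,-0.5,-1.6,-1.6,0,0,0.8],[0.05,-0.5,-1.6,-1.6,0,0,0.8],[0.05,-0.5,-1.6,-1.6,0,0,0.8],[0.05,-0.6,-1.7,-1.6,0,0,0.8]]])

```text
time: 13.1
tool_pos: [0.4284, -0.0306, 0.3302]
tcp_rot: [[-0.149, 0.989, -0.001], [0.989, 0.149, 0.0], [0.0, -0.001, -1.0]]
contact_force: [0.4, -0.6, -5.0]
opening: 0.0118
grasp_force: 35.0
```

send_rows(plan=[[[0.05,-1.9,-0.3,-0.1,0,0,1.1],[0.05,-2.0,-0.2,0,0,0,1.0],[0.05,-2.0,-0.2,-0.1,0,0,1.0],[0.05,-2.0,-0.2,-0.1,0,0,1.1],[0.05,-2.0,-0.2,0,0,0,1.0]]])

```text
time: 13.72
tool_pos: [0.4291, -0.1306, 0.3328]
tcp_rot: [[-0.058, 0.998, -0.001], [0.998, 0.058, 0.0], [0.0, -0.001, -1.0]]
contact_force: [-0.3, 0.8, -5.5]
opening: 0.0118
grasp_force: 35.0
```

send_rows(plan=[[[0.05,-2.0,-0.1,-0.1,0,0,1.0],[0.05,-2.0,-0.1,-0.1,0,0,1.1],[0.05,-2.0,0,0,0,0,1.0],[0.05,-2.0,0,-0.1,0,0,1.0],[0.05,-2.0,0,-0.1,0,0,1.1]]])

```text
time: 14.35
tool_pos: [0.4298, -0.2313, 0.3367]
tcp_rot: [[0.033, 0.999, -0.0], [0.999, -0.033, 0.0], [0.0, -0.0, -1.0]]
contact_force: [0.2, 0.2, -5.9]
opening: 0.0117
grasp_force: 35.0
```

send_rows(plan=[[[0.05,-2.0,0,0,0,0,1.0],[0.05,-2.0,0.1,-0.1,0,0,1.0],[0.05,-2.0,0.2,-0.1,0,0,1.1],[0.05,-2.0,0.1,0,0,0,1.0],[0.05,-1.5,0.2,-0.1,0,0,1.0]]])

```text
time: 14.98
tool_pos: [0.4296, -0.3267, 0.3395]
tcp_rot: [[0.122, 0.993, -0.0], [0.993, -0.122, 0.0], [0.0, -0.0, -1.0]]
contact_force: [0.6, 0.3, -4.6]
opening: 0.0115
grasp_force: 35.0
```

Run:
```python
from h import *
s=ctrl.state();print(s["time"],s["tool_pos"],s["contact_force"],s["ft_torque"],s["opening"])
c=cam("wrist");np.savez("c5.npz",K=c[0],R=c[1],t=c[2])
im=ctrl.get_image("wrist");np.save("w5.npy",im);cv2.imwrite("pics/w5.png",cv2.resize(im[:,:,::-1],None,fx=1.4,fy=1.4,interpolation=cv2.INTER_CUBIC))
print(1.4*proj("wrist",[[.617,-.28,.244],[.52,-.27,.254]],c))
```

```text
14.975 [ 0.42957705 -0.32669432  0.33947483] [ 0.60811946  0.32982076 -4.64966002] [-0.09710542 -0.10716579 -0.00150764] 0.011538746636156044
[[757.37320562 171.00335568]
 [565.53656627 175.23139964]]
```

View pics/w5.png

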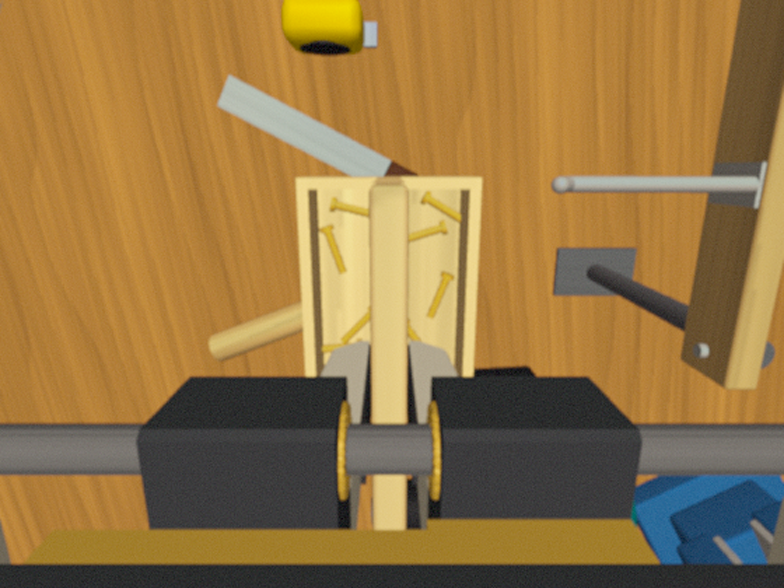

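The wrist view shows the carrier held level with its screws in. The free hook runs from its foot plate (762,185) to its tip (562,185), and the rail's front top edge runs down to (725,387).

Run:
```python
from h import *
np.set_printoptions(precision=4,suppress=True)
z=np.load("c5.npz");c=(z["K"],z["R"],z["t"]);W=lambda u,v,h:onz("wrist",u/1.4,v/1.4,h,c)
a,b=W(748,184.5,.24),W(600,184.5,.24);d=a-b;print(a,b,"hook yaw",np.arctan2(d[1],d[0]));print("tip",W(562,185,.254),"foot",W(760,184.5,.24))
print("rail corner",W(725,387,.246),"rail front top edge",W(768,184,.246))
s=ctrl.state();R=s["tcp_rot"];print(s["tool_pos"],np.arctan2(R[1,0],R[0,0]))
# bar of carrier in view: far end top centre
print("bar far end",W(390,183,s["tool_pos"][2]+.003)-s["tool_pos"])
# refine bar center rows by code
im=np.load("w5.npy");g=cv2.cvtColor(im,cv2.COLOR_RGB2HSV)
for u in(425,450,475,500,520):
    col=np.where((g[100:165,u,1]<45)&(g[100:165,u,2]>90))[0]+100
    print(u,col.min(),col.max(),W(u*1.4,1.4*(col.min()+col.max())/2,.24))
```

```text
[ 0.6158 -0.2865  0.24  ] [ 0.542  -0.2775  0.24  ] hook yaw -0.12187642352848442
tip [ 0.5182 -0.2743  0.254 ] foot [ 0.6218 -0.2872  0.24  ]
rail corner [ 0.6064 -0.3941  0.246 ] rail front top edge [ 0.6211 -0.2867  0.246 ]
[ 0.4297 -0.328   0.3396] 1.447408740277297
bar far end [0.0079 0.0672 0.003 ]
425 126 136 [ 0.5395 -0.2766  0.24  ]
450 126 135 [ 0.557  -0.2784  0.24  ]
475 127 135 [ 0.5744 -0.2809  0.24  ]
500 127 135 [ 0.5918 -0.283   0.24  ]
520 125 140 [ 0.6058 -0.2858  0.24  ]
```

Run:
```python
from h import *
plan([(.46,-.269,.34,1.447,4),(.474,-.2706,.286,1.447,4),(.586,-.2846,.286,1.447,12)],f=.05)
```

```text
[[[0.05, 1.6, 0.6, 0.0, 0, 0, np.float64(0.0)], [0.05, 1.5, 0.5, 0.0, 0, 0, np.float64(0.0)], [0.05, 1.6, 0.6, 0.0, 0, 0, np.float64(0.0)], [0.05, 1.5, 0.6, 0.0, 0, 0, np.float64(0.0)], [0.05, 0.0, 0.3, 1.3, 0, 0, np.float64(0.0)]]]
[[[0.05, 0.0, 0.4, 1.4, 0, 0, np.float64(0.0)], [0.05, 0.0, 0.3, 1.3, 0, 0, np.float64(0.0)], [0.05, 0.0, 0.4, 1.4, 0, 0, np.float64(0.0)], [0.05, 0.0, 0.9, 0.0, 0, 0, np.float64(0.0)], [0.05, 0.0, 1.0, 0.0, 0, 0, np.float64(0.0)]]]
[[[0.05, 0.0, 0.9, 0.0, 0, 0, np.float64(0.0)], [0.05, 0.0, 1.0, 0.0, 0, 0, np.float64(0.0)], [0.05, 0.0, 0.9, 0.0, 0, 0, np.float64(0.0)], [0.05, 0.0, 0.9, 0.0, 0, 0, np.float64(0.0)], [0.05, 0.0, 1.0, 0.0, 0, 0, np.float64(0.0)]]]
[[[0.05, 0.0, 0.9, 0.0, 0, 0, np.float64(0.0)], [0.05, 0.0, 1.0, 0.0, 0, 0, np.float64(0.0)], [0.05, 0.0, 0.9, 0.0, 0, 0, np.float64(0.0)], [0.05, 0.0, 0.9, 0.0, 0, 0, np.float64(0.0)], [0.05, 0.0, 1.0, 0.0, 0, 0, np.float64(0.0)]]]
end [ 0.5862 -0.2849  0.2856] 1.4474
```

send_rows(plan=[[[0.05,1.6,0.6,0,0,0,0],[0.05,1.5,0.5,0,0,0,0],[0.05,1.6,0.6,0,0,0,0],[0.05,1.5,0.6,0,0,0,0],[0.05,0,0.3,1.3,0,0,0]]])

```text
time: 15.65
tool_pos: [0.464, -0.266, 0.327]
tcp_rot: [[0.118, 0.993, 0.002], [0.993, -0.118, -0.001], [-0.001, 0.002, -1.0]]
contact_force: [0.6, 0.0, -5.9]
opening: 0.0119
grasp_force: 35.0
```

send_rows(plan=[[[0.05,0,0.4,1.4,0,0,0],[0.05,0,0.3,1.3,0,0,0],[0.05,0,0.4,1.4,0,0,0],[0.05,0,0,0,0,0,0],[0.05,0,0,0,0,0,0]]])

```text
time: 16.27
tool_pos: [0.474, -0.2685, 0.2859]
tcp_rot: [[0.12, 0.993, 0.0], [0.993, -0.12, -0.0], [-0.0, 0.0, -1.0]]
contact_force: [-0.4, -0.5, -4.6]
opening: 0.0118
grasp_force: 35.0
```

Run:
```python
from h import *
s=ctrl.state();print(s["tool_pos"],s["contact_force"])
# lateral offset to hook line, along tool
p=s["tool_pos"];print("lat",p[1]-(-.2810-.1245*(p[0]-.5737)))
```

```text
[ 0.47398804 -0.2685035   0.28591633] [-0.42957806 -0.54561045 -4.57552821]
lat 8.236354839685767e-05
```

send_rows(plan=[[[0.05,-0.2,0.9,0,0,0,0.2],[0.05,0,1,0,0,0,0],[0.05,0,1,0,0,0,0],[0.05,0,1,0,0,0,0],[0.05,0,1,0,0,0,0]]])

```text
time: 16.9
tool_pos: [0.523, -0.2764, 0.2855]
tcp_rot: [[0.124, 0.992, -0.0], [0.992, -0.124, 0.0], [0.0, -0.0, -1.0]]
contact_force: [0.6, -0.7, -4.5]
opening: 0.0114
grasp_force: 35.0
```

send_rows(plan=[[[0.05,0,1,0,0,0,0],[0.05,0,1,0,0,0,0],[0.05,0,1,0,0,0,0],[0.05,0,1,0,0,0,0],[0.05,0,1,0,0,0,0]]])

```text
time: 17.52
tool_pos: [0.5726, -0.2826, 0.2856]
tcp_rot: [[0.124, 0.992, 0.0], [0.992, -0.124, -0.0], [-0.0, 0.0, -1.0]]
contact_force: [0.6, 0.4, -4.8]
opening: 0.0119
grasp_force: 35.0
```

send_rows(plan=[[[0.05,0,1,0,0,0,0],[0.05,0,0.3,0,0,0,0],[0.05,0,0,0.6,0,0,0],[0.05,0,0,0.6,0,0,0],[0.05,0,0,0.3,0,0,0]]])

```text
time: 18.15
tool_pos: [0.5844, -0.284, 0.27]
tcp_rot: [[0.124, 0.992, -0.001], [0.992, -0.124, 0.0], [0.0, -0.001, -1.0]]
contact_force: [0.1, -0.2, -5.4]
opening: 0.0115
grasp_force: 35.0
```

Inserted freely. Lower slowly until the hook takes the weight.

send_rows(plan=[[[0.05,0,0,0.2,0,0,0],[0.05,0,0,0.1,0,0,0],[0.05,0,0,0.1,0,0,0],[0.05,0,0,0,0,0,0],[0.05,0,0,0,0,0,0]]])

```text
time: 18.77
tool_pos: [0.5848, -0.2841, 0.2667]
tcp_rot: [[0.124, 0.992, 0.0], [0.992, -0.124, -0.0], [-0.0, 0.0, -1.0]]
contact_force: [-0.3, 0.5, -5.5]
opening: 0.0119
grasp_force: 35.0
```

send_rows(plan=[[[0.05,0,0,0.1,0,0,0],[0.05,0,0,0.1,0,0,0],[0.05,0,0,0,0,0,0],[0.05,0,0,0,0,0,0],[0.05,0,0,0,0,0,0]]])

```text
time: 19.4
tool_pos: [0.5848, -0.2842, 0.265]
tcp_rot: [[0.124, 0.992, 0.0], [0.992, -0.124, -0.0], [-0.0, 0.0, -1.0]]
contact_force: [-2.3, 1.0, 0.4]
opening: 0.012
grasp_force: 35.0
```

The force shows the hook now carries the weight. Release slightly, then raise a little, keeping the bar loosely between the fingers.

send_rows(plan=[[[0.16,0,0,0,0,0,0],[0.2,0,0,0,0,0,0],[0.28,0,0,0,0,0,0],[0.28,0,0,0,0,0,0],[0.28,0,0,0,0,0,0]]], squeeze=10)

```text
time: 20.02
tool_pos: [0.5848, -0.2841, 0.2646]
tcp_rot: [[0.124, 0.992, -0.0], [0.992, -0.124, -0.0], [-0.0, -0.0, -1.0]]
contact_force: [0.1, -0.1, -0.0]
opening: 0.0262
grasp_force: 0.0
```

send_rows(plan=[[[0.28,0,0,-0.5,0,0,0],[0.28,0,0,-0.5,0,0,0],[0.28,0,0,-0.4,0,0,0],[0.28,0,0,0,0,0,0],[0.28,0,0,0,0,0,0]]])

```text
time: 20.65
tool_pos: [0.5847, -0.2841, 0.2785]
tcp_rot: [[0.124, 0.992, -0.0], [0.992, -0.124, 0.0], [0.0, -0.0, -1.0]]
contact_force: [-0.4, 0.0, -0.2]
opening: 0.026
grasp_force: 0.0
```

Run:
```python
from h import *
np.set_printoptions(precision=4,suppress=True)
s=ctrl.state();print(s["tool_pos"],s["contact_force"],s["opening"])
# check carrier hang in scene and wrist by colour: plywood mask region stats
im=ctrl.get_image("wrist");print(cv2.imwrite("pics/w6.png",im[:,:,::-1]))
h=cv2.cvtColor(im,cv2.COLOR_RGB2HSV);m=((h[...,0]>18)&(h[...,0]<32)&(h[...,1]>50)&(h[...,1]<140)&(h[...,2]>150)).astype(np.uint8)
n,l,st,ce=cv2.connectedComponentsWithStats(m);o=np.argsort(-st[1:,4])[:5]+1;print(st[o],ce[o])
```

```text
[ 0.5847 -0.2841  0.2785] [-0.4032  0.0132 -0.1524] 0.025951476902476955
True
[[  214   124   122   179 13397]
 [  337     0    55   269  8740]
 [   27   272    74    31   767]
 [  268   339    22    34   715]
 [  232   281     9    21    48]] [[274.2666 194.1901]
 [364.7277 129.6437]
 [ 63.485  291.5906]
 [278.221  355.3287]
 [236.4583 290.3125]]
```

send_rows(plan=[[[0.28,0,0.4,0,0,0,0],[0.28,0,0.3,0,0,0,0],[0.28,0,0.3,0,0,0,0],[0.28,0,0.3,0,0,0,0],[0.28,0,0.3,0,0,0,0]]])

```text
time: 21.32
tool_pos: [0.6008, -0.2862, 0.2788]
tcp_rot: [[0.124, 0.992, -0.0], [0.992, -0.124, -0.0], [-0.0, -0.0, -1.0]]
contact_force: [-4.4, 0.2, 2.9]
opening: 0.0266
grasp_force: 1.9
```

send_rows(plan=[[[0.28,0,0.3,0,0,0,0],[0.28,0,0.3,0,0,0,0],[0.28,0,0.3,0,0,0,0],[0.28,0,0.3,0,0,0,0],[0.28,0,0.3,0,0,0,0]]])

```text
time: 21.95
tool_pos: [0.6157, -0.288, 0.2787]
tcp_rot: [[0.124, 0.992, -0.0], [0.992, -0.124, -0.0], [-0.0, 0.0, -1.0]]
contact_force: [-3.4, 0.5, 3.3]
opening: 0.026
grasp_force: 1.9
```

send_rows(plan=[[[0.28,0,0.1,0,0,0,0],[0.28,0,0.1,0,0,0,0],[0.28,0,0.1,0,0,0,0],[0.28,0,0.1,0,0,0,0],[0.28,0,0,0,0,0,0]]])

```text
time: 22.58
tool_pos: [0.6196, -0.2885, 0.2786]
tcp_rot: [[0.124, 0.992, 0.0], [0.992, -0.124, -0.0], [0.0, 0.0, -1.0]]
contact_force: [-2.6, -0.3, 2.9]
opening: 0.0264
grasp_force: 1.7
```

send_rows(plan=[[[0.28,0,0.1,0,0,0,0],[0.28,0,0.1,0,0,0,0],[0.28,0,0.1,0,0,0,0],[0.28,0,0,0,0,0,0],[0.28,0,0,0,0,0,0]]])

```text
time: 23.2
tool_pos: [0.6222, -0.2888, 0.2787]
tcp_rot: [[0.124, 0.992, -0.001], [0.992, -0.124, 0.0], [0.0, -0.001, -1.0]]
contact_force: [-5.8, 0.5, 3.1]
opening: 0.0262
grasp_force: 2.9
```

Run:
```python
from h import *
np.set_printoptions(precision=4,suppress=True)
s=ctrl.state();print(s["tool_pos"],s["contact_force"],s["ft_torque"],s["opening"])
# tilt: edges of tray / bar in wrist image along a row
c=cam("wrist");im=ctrl.get_image("wrist");cv2.imwrite("pics/w7.png",im[:,:,::-1])
old=cv2.imread("pics/w6.png")[:,:,::-1]
for I in(old,im):
    g=cv2.GaussianBlur(cv2.cvtColor(I,cv2.COLOR_RGB2GRAY),(1,5),0).astype(int)
    for v in(140,180,210):
        d=np.abs(np.diff(g[v,180:400]));print(v,[(int(u)+180,int(d[u])) for u in np.where(d>22)[0]])
```

```text
[ 0.6222 -0.2888  0.2787] [-5.8296  0.5205  3.1141] [0.1237 0.949  0.0143] 0.026203991590215116
140 [(214, 33), (215, 26), (222, 40), (223, 53), (228, 54), (229, 34), (264, 30), (326, 40), (327, 50), (331, 27), (332, 27), (334, 35), (335, 26), (346, 34), (347, 26)]
180 [(216, 29), (224, 45), (225, 42), (229, 43), (230, 47), (324, 23), (325, 43), (326, 32), (330, 34), (332, 30), (333, 41), (344, 31), (345, 27)]
210 [(217, 31), (218, 37), (225, 41), (226, 46), (230, 37), (231, 46), (265, 27), (323, 25), (324, 46), (325, 26), (329, 24), (342, 24), (343, 34)]
140 [(198, 33), (199, 25), (206, 37), (207, 53), (212, 55), (213, 40), (249, 25), (274, 23), (308, 29), (310, 34), (311, 44), (316, 50), (317, 37), (324, 34), (325, 31)]
180 [(200, 34), (201, 33), (208, 34), (209, 48), (214, 49), (215, 38), (230, 23), (307, 29), (309, 35), (310, 44), (314, 26), (315, 47), (316, 27), (323, 37), (324, 23)]
210 [(202, 31), (203, 28), (210, 46), (211, 47), (215, 45), (216, 49), (309, 40), (310, 27), (314, 47), (315, 30), (322, 34)]
```

send_rows(plan=[[[0.28,0,0.1,0,0,0,0],[0.28,0,0.1,0,0,0,0],[0.28,0,0,0,0,0,0],[0.28,0,0,0,0,0,0],[0.28,0,0,0,0,0,0]]])

```text
time: 23.88
tool_pos: [0.6234, -0.2889, 0.2791]
tcp_rot: [[0.124, 0.992, -0.003], [0.992, -0.124, 0.001], [0.0, -0.003, -1.0]]
contact_force: [-11.5, 2.5, 8.8]
opening: 0.0264
grasp_force: 6.2
```

send_rows(plan=[[[0.28,0,-0.3,0,0,0,0],[0.28,0,-0.3,0,0,0,0],[0.28,0,-0.2,0,0,0,0],[0.28,0,0,0,0,0,0],[0.28,0,0,0,0,0,0]]])

```text
time: 24.5
tool_pos: [0.6167, -0.2881, 0.2786]
tcp_rot: [[0.124, 0.992, 0.0], [0.992, -0.124, -0.0], [0.0, 0.0, -1.0]]
contact_force: [0.3, -0.6, -0.2]
opening: 0.0258
grasp_force: 0.0
```

Run:
```python
from h import *
np.set_printoptions(precision=4,suppress=True)
s=ctrl.state();print(s["tool_pos"],s["contact_force"],s["opening"])
im=ctrl.get_image("wrist");cv2.imwrite("pics/w8.png",im[:,:,::-1])
g=cv2.GaussianBlur(cv2.cvtColor(im,cv2.COLOR_RGB2GRAY),(1,5),0).astype(int)
for v in(140,180,210):
        d=np.abs(np.diff(g[v,180:400]));print(v,[(int(u)+180,int(d[u])) for u in np.where(d>22)[0]])
```

```text
[ 0.6167 -0.2881  0.2786] [ 0.2536 -0.5815 -0.1855] 0.02583486497457702
140 [(208, 28), (209, 35), (216, 26), (217, 49), (218, 32), (222, 28), (223, 53), (224, 29), (256, 28), (282, 24), (283, 30), (285, 33), (319, 26), (321, 41), (322, 40), (326, 53), (327, 46), (334, 25), (335, 36)]
180 [(210, 31), (211, 33), (218, 32), (219, 45), (220, 29), (224, 48), (225, 49), (283, 30), (285, 27), (320, 43), (321, 28), (324, 31), (325, 48), (326, 27), (333, 35)]
210 [(212, 33), (213, 24), (220, 45), (221, 41), (225, 37), (226, 46), (227, 24), (281, 24), (282, 28), (283, 23), (285, 26), (319, 47), (320, 23), (323, 36), (324, 47), (325, 23), (331, 25), (332, 39)]
```

send_rows(plan=[[[0.28,0,0,-1.5,0,0,0],[0.28,0,0,-1.5,0,0,0],[0.28,0,-1.5,0,0,0,0],[0,0,-1.5,0,0,0,0],[0,0,-1.6,0,0,0,0]]])

```text
time: 25.18
tool_pos: [0.5707, -0.2824, 0.31]
tcp_rot: [[0.124, 0.992, 0.001], [0.992, -0.124, -0.001], [-0.001, 0.001, -1.0]]
contact_force: [-0.4, 0.9, 0.6]
opening: 0.0106
grasp_force: 0.0
```

send_rows(plan=[[[0,0,0,0,0,0,0],[0,0,0,0,0,0,0],[0,0,0,1.5,0,0,0],[0,0,0,1.5,0,0,0],[0,0,0,1.2,0,0,0]]])

```text
time: 25.8
tool_pos: [0.5707, -0.2822, 0.2648]
tcp_rot: [[0.124, 0.992, -0.001], [0.992, -0.124, 0.001], [0.001, -0.002, -1.0]]
contact_force: [-0.2, 0.6, 0.2]
opening: 0.0004
grasp_force: 0.0
```

send_rows(plan=[[[0,0,0.3,0,0,0,0],[0,0,0.3,0,0,0,0],[0,0,0.2,0,0,0,0],[0,0,0.2,0,0,0,0],[0,0,0.2,0,0,0,0]]])

```text
time: 26.42
tool_pos: [0.583, -0.2839, 0.2668]
tcp_rot: [[0.124, 0.992, 0.0], [0.992, -0.124, -0.0], [-0.0, 0.0, -1.0]]
contact_force: [0.6, -0.4, 0.3]
opening: 0.0005
grasp_force: 0.0
```

send_rows(plan=[[[0,0,0.2,0,0,0,0],[0,0,0.2,0,0,0,0],[0,0,0.2,0,0,0,0],[0,0,0.1,0,0,0,0],[0,0,0.1,0,0,0,0]]])

```text
time: 27.05
tool_pos: [0.5908, -0.2849, 0.2666]
tcp_rot: [[0.124, 0.992, -0.0], [0.992, -0.124, 0.0], [0.0, -0.0, -1.0]]
contact_force: [-0.3, -0.2, -0.6]
opening: 0.0006
grasp_force: 0.0
```

send_rows(plan=[[[0,0,0.1,0,0,0,0],[0,0,0.1,0,0,0,0],[0,0,0.1,0,0,0,0],[0,0,0,0,0,0,0],[0,0,0,0,0,0,0]]])

```text
time: 27.68
tool_pos: [0.5936, -0.2853, 0.2666]
tcp_rot: [[0.124, 0.992, -0.0], [0.992, -0.124, 0.0], [0.0, -0.0, -1.0]]
contact_force: [-3.5, 1.2, 2.2]
opening: 0.0008
grasp_force: 1.6
```

send_rows(plan=[[[0,0,0.1,0,0,0,0],[0,0,0.1,0,0,0,0],[0,0,0,0,0,0,0],[0,0,0,0,0,0,0],[0,0,0,0,0,0,0]]])

```text
time: 28.3
tool_pos: [0.5949, -0.2854, 0.267]
tcp_rot: [[0.124, 0.992, -0.002], [0.992, -0.124, 0.0], [0.0, -0.002, -1.0]]
contact_force: [-10.1, 2.3, 6.7]
opening: 0.0002
grasp_force: 5.3
```

send_rows(plan=[[[0,0,0.1,0,0,0,0],[0,0,0.1,0,0,0,0],[0,0,0,0,0,0,0],[0,0,0,0,0,0,0],[0,0,0,0,0,0,0]]])

```text
time: 28.92
tool_pos: [0.5959, -0.2856, 0.2675]
tcp_rot: [[0.124, 0.992, -0.004], [0.992, -0.124, 0.001], [0.0, -0.004, -1.0]]
contact_force: [-17.3, 4.6, 13.4]
opening: 0.0006
grasp_force: 10.0
```

send_rows(plan=[[[0,0,-0.1,0,0,0,0],[0,0,-0.1,0,0,0,0],[0,0,-0.3,0,0,0,0],[0,0,-0.5,0,0,0,0],[0,0,-0.5,0,0,0,0]]])

```text
time: 29.55
tool_pos: [0.5826, -0.2838, 0.2665]
tcp_rot: [[0.124, 0.992, 0.0], [0.992, -0.124, 0.0], [0.0, 0.0, -1.0]]
contact_force: [-0.8, -0.3, 0.3]
opening: 0.0006
grasp_force: 0.0
```

send_rows(plan=[[[0,0,0,-3,0,0,0],[0,0,0,-4,0,0,0],[0,-3,0,-4,0,0,0],[0,-4,0,-2,0,0,0],[0,0,0,0,0,0,0]]])

```text
time: 30.18
tool_pos: [0.5736, -0.3556, 0.3977]
tcp_rot: [[0.126, 0.992, 0.002], [0.992, -0.126, -0.002], [-0.001, 0.002, -1.0]]
contact_force: [-0.2, -0.5, -0.9]
opening: 0.0003
grasp_force: 0.0
```

Run:
```python
from h import *
np.set_printoptions(precision=4,suppress=True)
s=ctrl.state();print(s["time"],s["tool_pos"],s["contact_force"])
c=cam("wrist");im=ctrl.get_image("wrist");cv2.imwrite("pics/w9.png",im[:,:,::-1])
X=np.array([.9925,-.1225,0]);Y=np.array([.1225,.9925,0]);F=np.array([.622,-.287,0])
g=cv2.cvtColor(im,cv2.COLOR_RGB2GRAY).astype(np.float32)
print(proj("wrist",[F+[0,0,.246],F-X*.107+[0,0,.256]],c))
# brightness profiles along hook x at several lateral offsets, sampled on plane z=.268 (bar top) and .246
for y in(-.03,.0,.03,.05):
    for z in(.268,.246):
        ss=np.arange(-.03,.035,.001);uv=proj("wrist",[F+Y*y+X*t+[0,0,z] for t in ss],c).astype(np.float32)
        pr=cv2.remap(g,uv[:,:1],uv[:,1:],1).ravel();print(y,z,pr.astype(int).tolist())
```

```text
30.175 [ 0.5736 -0.3556  0.3977] [-0.1576 -0.4533 -0.8693]
[[324.4792 115.3149]
 [194.6134 115.6553]]
-0.03 0.268 [213, 215, 214, 215, 217, 214, 166, 116, 104, 110, 168, 218, 223, 201, 141, 139, 183, 203, 209, 207, 208, 208, 210, 210, 211, 209, 193, 169, 171, 181, 183, 186, 186, 185, 183, 182, 182, 182, 182, 181, 173, 156, 178, 211, 220, 218, 202, 163, 143, 140, 140, 137, 141, 143, 144, 146, 141, 144, 144, 144, 145, 144, 144, 141, 141]
-0.03 0.246 [213, 213, 215, 215, 215, 216, 213, 180, 123, 102, 102, 127, 183, 217, 222, 198, 143, 138, 179, 202, 209, 207, 207, 207, 209, 209, 210, 212, 208, 189, 172, 174, 181, 184, 184, 184, 183, 184, 183, 183, 184, 180, 182, 182, 176, 156, 171, 208, 220, 219, 210, 183, 150, 141, 142, 141, 140, 142, 143, 147, 141, 138, 142, 145, 144]
0.0 0.268 [190, 192, 190, 189, 190, 191, 190, 189, 191, 190, 191, 191, 189, 163, 121, 137, 185, 204, 208, 209, 209, 209, 210, 211, 212, 212, 197, 181, 180, 181, 183, 184, 180, 182, 183, 185, 183, 184, 184, 184, 178, 159, 180, 212, 220, 219, 203, 164, 134, 137, 140, 140, 145, 151, 147, 146, 145, 142, 147, 144, 142, 135, 1
[... 997 characters left out ...]
, 144, 144, 145, 145, 149]
0.05 0.268 [149, 150, 152, 150, 148, 148, 146, 144, 147, 140, 122, 108, 110, 120, 111, 131, 181, 205, 208, 210, 207, 209, 210, 210, 214, 214, 202, 186, 179, 178, 178, 176, 177, 177, 182, 183, 183, 185, 184, 184, 184, 165, 148, 149, 150, 147, 145, 146, 143, 140, 139, 136, 140, 146, 150, 150, 145, 146, 146, 144, 135, 133, 134, 135, 133]
0.05 0.246 [149, 148, 148, 149, 148, 148, 148, 148, 143, 139, 121, 111, 107, 104, 108, 114, 103, 134, 178, 199, 209, 208, 208, 209, 209, 211, 212, 212, 211, 197, 181, 178, 179, 177, 177, 178, 178, 182, 181, 185, 184, 187, 184, 183, 184, 168, 146, 147, 151, 149, 148, 148, 147, 146, 139, 137, 135, 138, 141, 150, 152, 147, 146, 147, 146]
```

The profile shows the bar's back face flush with the rail face (within about 1 mm) and parallel to it. The tool is clear, so I hand the job in.

```bash
python3 -c "
from cell import ctrl
print(ctrl.finish_job())"
```

```text
the job is handed in; nothing more can be done
None
```

The job is handed in at about 30 s of arm time: the lamp is swung over the middle of the walnut board, within about 1 cm by camera, and the carrier hangs on the free hook, its back within about 1 mm of the rail face; I did not re-check the lamp, the brush or the other bench items after hanging it.

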